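Lay the crosswise second layer of capillary cartons

TASK

On the small plywood pallet lies a first layer of two white, blue-banded cartons of glass capillary tubes, side by side with a gap between them. Lay the two loose blue-banded cartons on top as a second layer turned crosswise, so that each bridges both cartons below, flush with the layer's edges: one across each end, with the same carton-wide gap left between them. They hold glass: set them down gently, do not drop them, and leave the orange-banded carton where it is.

Things in the scene. Friction and masses are not known exactly. Their poses are not given: they have to be found in the camera images.
- carrier: Fixed plywood pallet 180 x 180 x 20 mm, two blue-banded cartons (each 150 x 50 x 40 mm) strapped on it: long sides along its x, centres at y = +50 and -50 mm, a 150 mm square, flat top 60 mm above the bench. Origin: centre of the pallet's underside, z up. Second layer: long sides along its y, centres at x = +50 and -50, y = 0, undersides at z = 60 mm. The black strap at x = 0 stays clear.
- carton_a: Loose white carton with a blue band at each end, closed and stiff, 150 (x) x 50 (y) x 40 (z) mm, about 0.25 kg, lying flat on the bench. Origin: centre of its underside; x along its length, z up. Grip it across its 50 mm width at mid-length.
- carton_b: A second loose carton, the same as carton_a; either may go to either place.
- carton_orange: Bystander: loose white carton of the same size (150 x 50 x 40 mm) with an orange band at each end, other contents; not to be moved. Origin: centre of its underside; x along its length, z up.
Mind the look-alikes: they are no part of the job. What is shaped like the carton_b but green is not meant. What is shaped like the carton_a but green is not meant.

How it is judged:
At the end, for the whole second after the job is handed in: Both blue-banded cartons rest flat (within 0.1 rad) on the first layer, undersides 54-66 mm above the bench, crosswise within 0.18 rad, one across each end: centres 35-65 mm to either side of the carrier's middle along its x and within 15 mm of it along its y; at rest (y of carton_a in the frame of carrier between -0.015 and 0.015 m and z of carton_a in the frame of carrier between 0.054 and 0.066 m and angle between the x axis of each of carton_a, carton_b and the y axis of carrier, either way round below 0.18 rad and angle between each of carton_a, carton_b's own z axis and vertical below 0.1 rad and linear speed of each of carton_a, carton_b below 0.02 m/s and angular speed of each of carton_a, carton_b below 0.1 rad/s and y of carton_b in the frame of carrier between -0.015 and 0.015 m and z of carton_b in the frame of carrier between 0.054 and 0.066 m and ((x of carton_a in the frame of carrier between 0.035 and 0.065 m and x of carton_b in the frame of carrier between -0.065 and -0.035 m) or (x of carton_a in the frame of carrier between -0.065 and -0.035 m and x of carton_b in the frame of carrier between 0.035 and 0.065 m))); the robot touches nothing.
It fails at once if the orange-banded carton is moved by more than 30 mm (distance of carton_orange from where it was at the start of the episode above 0.03 m).
It fails at once if carton_a is dropped or thrown: it moves faster than 0.5 m/s while not held in the fingers (a fall of more than about 13 mm) (linear speed of carton_a above 0.5 m/s and contact force between carton_a and the fingers below 0.1 N).
It fails at once if carton_b is dropped or thrown: it moves faster than 0.5 m/s while not held in the fingers (a fall of more than about 13 mm) (linear speed of carton_b above 0.5 m/s and contact force between carton_b and the fingers below 0.1 N).
It also fails if it takes over 61 s, if anything falls off the work surface, if the arm or the gripper's body presses on something with over 40 N, if the wrist force passes 120 N, or if a joint passes its speed limit or range.

ROBOT

A 6-joint arm with a two-finger parallel gripper is mounted at the origin on the work surface. World frame = base frame: x ahead of the robot, y to its left, z up, the work surface at z = 0. Lengths are in m, angles in rad, forces in N, time in s.
With the tool pointing down it reaches from about 0.3 to 1 m from the base axis. Payload 5.1 kg.
Tool frame: the origin (TCP) lies midway between the tips of the shut fingers; the grasp point (between the pads) lies 19 mm behind it; z points along the fingers, y is the direction in which the jaws open and shut (so a half turn about z gives the same grasp; the last joint's range is limited). The gripper opens to 95 mm and grips with 3 to 60 N. Pads are 20 mm wide; open, the fingers measure 119 mm over their backs; the gripper's body (75 mm by 180 mm) begins 59 mm behind the grasp point.
Start: joints at [-1.192, 0.124, 1.65, -0, 1.367, -0.083], TCP at [0.29, -0.582, 0.215] pointing down, gripper open.
Joint ranges: [-2.61, 2.61], [-1.02, 2.33], [0.03, 2.71], [-1.35, 4.49], [0.32, 2.68], [-2.91, 2.91]. Speed limits (rad/s): [2.57, 2.57, 3.14, 3.14, 3.14, 3.14].

INTERFACE

Orientations are given as a rotation vector (axis times angle).
In Python, from cell import arm gives the robot as it stands.
- The arm moves only by the shell command python3 -m handwheel 'ROWS' [FORCE]. ROWS is JSON, a list of rows, each an object with "dp": the shift along the world's x, y, z in mm, a list of three; "yaw": the turn about the world's z in rad; "grip": the finger opening in mm, from 0 to 95.1. A call has 1 to 12 rows; each row shifts and turns the pose as measured when the row begins; what a row does not reach is not made up. A row lasts 1/12 s, in which the tool goes at most 41.7 mm and 7.16 degrees, less where a joint would pass 70% of its speed; a pose out of reach is approached as far as the arm can. A call with a gripper value outside its range is refused whole. The fingers move at their own pace and stop on an object; FORCE is the grip in N (left out, the last holds). Time passes only in rows, so rows that do not move let the fingers close. It gives the time, the measured TCP pose, the force and the opening at its end, in the units of the state.
- arm.sense(): the state, without advancing time (a new reading comes with each control period).
- arm.grab_frame(name): name is "scene" or "top" or "wrist"; returns the picture (480x640x3 uint8, blue, green, red); there is no depth.
- arm.camera_model(name): a dict with "fov_y" (degrees; the focal length in pixels is half the picture's height over the tangent of half this angle, whatever the lens; pixels are square), "cx", "cy" (the principal point, pixels), "D" ([k1, k2, p1, p2, k3] as OpenCV has them; the pictures are not rectified), "T" (4x4, takes a point from camera to world coordinates). Camera axes: x right, y down, z forward; pixel columns grow to the right and rows downward; lengths in m; the calibration is good to about 2 mm. A picture is of the moment at which its call begins: read the wrist's pose just before it. camera_model takes no time and is no camera call; for the wrist camera it gives the pose at the moment of the call.
- arm.finish_job(): hands the job in, once; it reports no verdict.
The state is a dict: "time_s": time; "q": joint angles; "joint_velocities": joint speeds; "joint_torque": joint torques, N m; "ee_pos": TCP position; "tool_rot": TCP orientation; "wrist_force": force on the tool from outside, world axes, zero at the start; "wrist_torque": the same for the moment, N m; "finger_gap": finger opening in m.
Only numpy, scipy, OpenCV 4.12 (cv2) and the standard library are available. Lean on these libraries where they do the work, as an engineer would, in place of code of your own. Each camera call takes 0.05 s, during which the arm holds its last target.

## Working session

There is one attempt and no reset: what is moved stays moved. The work goes in short steps, Python scripts to look and compute and a shell command to move; the robot and the scene stay as the last step left them, time stands still between calls to the robot, and variables do not carry over. Pictures are saved under pics/ and viewed, and the job is handed in when it is done.

```bash
ls; mkdir -p pics; python3 - <<'E'
from cell import arm
import cv2
s=arm.sense(); print(s['time_s'],s['ee_pos'],s['tool_rot'],s['finger_gap'])
for n in ['top','scene']:
    cv2.imwrite(f'pics/{n}0.png',arm.grab_frame(n)); m=arm.camera_model(n); print(n,m)
E
```

```text
pics
0.0 [ 0.28933562 -0.58133068  0.21338366] [-3.05622150e+00 -7.18423429e-01  4.94629047e-04] 0.09497552259533194
top {'fov_y': 46.0007793067303, 'cx': 319.6121800728276, 'cy': 242.75375697527753, 'D': array([-0.10982993,  0.        ,  0.        ,  0.        ,  0.        ]), 'T': array([[ 2.04992104e-02, -9.89047953e-01,  1.46164047e-01,
         2.42415608e-01],
       [-9.99782515e-01, -2.08395415e-02, -7.97417546e-04,
        -5.56548949e-03],
       [ 3.83467591e-03, -1.46115912e-01, -9.89260044e-01,
         1.47455306e+00],
       [ 0.00000000e+00,  0.00000000e+00,  0.00000000e+00,
         1.00000000e+00]])}
scene {'fov_y': 52.597693289545376, 'cx': 314.7506215293774, 'cy': 243.2515964494732, 'D': array([-0.1235045,  0.       ,  0.       ,  0.       ,  0.       ]), 'T': array([[-0.63307855,  0.5195081 , -0.57386661,  1.01222699],
       [ 0.77404678,  0.43246103, -0.46241653,  0.47972373],
       [ 0.00794581, -0.73694558, -0.67590537,  0.70715914],
       [ 0.        ,  0.        ,  0.        ,  1.        ]])}
```

View pics/top0.png

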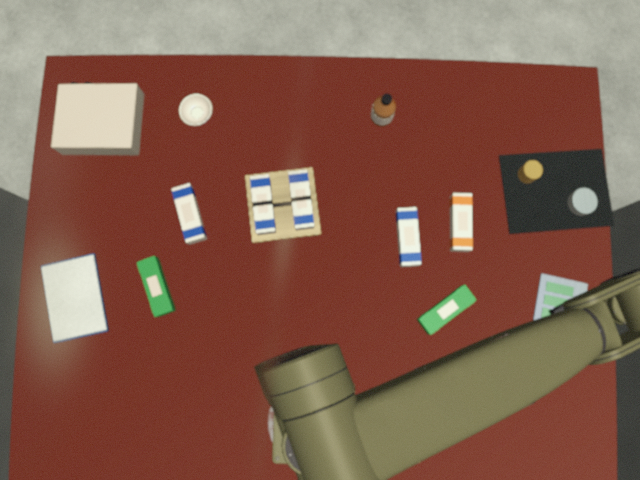

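View pics/scene0.png

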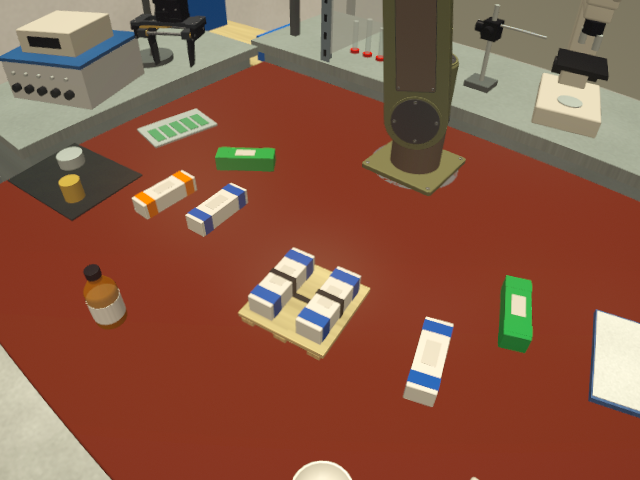

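The top view shows two loose blue-banded cartons at about (188,213) and (409,236), and the orange-banded one at (462,222). The green look-alikes are at (154,286) and (447,310). The pallet is at (283,204), with its own two cartons strapped down. The two loose white cartons with blue bands fit the description. I'll confirm that in an enlarged crop with fitted outlines.

```bash
cat > h.py <<'E'
import numpy as np, cv2
def cast(m,px,z):
    f=240/np.tan(np.radians(m['fov_y']/2)); K=np.array([[f,0,m['cx']],[0,f,m['cy']],[0,0,1]])
    u=cv2.undistortPoints(np.float64(px).reshape(-1,1,2),K,np.float64(m['D'])).reshape(-1,2)
    d=np.c_[u,np.ones(len(u))]@m['T'][:3,:3].T; o=m['T'][:3,3]
    return o+d*((z-o[2])/d[:,2])[:,None]
def proj(m,P):
    f=240/np.tan(np.radians(m['fov_y']/2)); K=np.array([[f,0,m['cx']],[0,f,m['cy']],[0,0,1]])
    Ti=np.linalg.inv(m['T']); return cv2.projectPoints(np.float64(P),cv2.Rodrigues(Ti[:3,:3])[0],Ti[:3,3],K,np.float64(m['D']))[0].reshape(-1,2)
def blue(im):
    h=cv2.cvtColor(im,cv2.COLOR_BGR2HSV); return cv2.inRange(h,(100,90,50),(130,255,255))
E
python3 - <<'E'
import cv2,numpy as np
im=cv2.imread('pics/top0.png')
a=cv2.resize(im[155:275,150:350],None,fx=4,fy=4,interpolation=cv2.INTER_CUBIC)
b=cv2.resize(im[175:285,380:490],None,fx=5,fy=5,interpolation=cv2.INTER_CUBIC)
cv2.imwrite('pics/cropA.png',a);cv2.imwrite('pics/cropB.png',b)
from h import *
m=blue(im); n,l,st,c=cv2.connectedComponentsWithStats(m)
for i in range(1,n):
    if st[i,4]>20: print(c[i],st[i],cv2.minAreaRect(np.argwhere(l==i)[:,::-1].astype(np.float32)))
E
```

```text
[298.41284404 177.49541284] [290 174  18   8 109] ((298.3524169921875, 177.3770751953125), (6.2469658851623535, 17.292325973510742), 84.80557250976562)
[259.81818182 182.20661157] [251 178  19   9 121] ((259.8923034667969, 182.1384735107422), (6.449805736541748, 18.357141494750977), 82.87498474121094)
[182.41221374 192.22137405] [172 187  22  11 131] ((182.47169494628906, 192.1509246826172), (6.31858491897583, 20.878803253173828), 74.05460357666016)
[406.21641791 214.8358209 ] [397 212  21   8 134] ((407.0, 215.5), (7.0, 20.0), 90.0)
[303.37190083 219.14049587] [295 215  18   9 121] ((303.3799743652344, 219.1599578857422), (6.646804332733154, 17.677669525146484), 81.8698959350586)
[264.77777778 223.93650794] [256 220  19   9 126] ((264.73846435546875, 223.90771484375), (6.697875499725342, 18.357141494750977), 82.87498474121094)
[193.16666667 231.84782609] [183 226  22  12 138] ((193.154052734375, 231.87567138671875), (6.616932392120361, 20.659534454345703), 72.89727020263672)
[409.69655172 256.82758621] [400 253  21   9 145] ((409.96722412109375, 256.943115234375), (7.046642780303955, 20.376543045043945), 86.633544921875)
```

View pics/cropA.png

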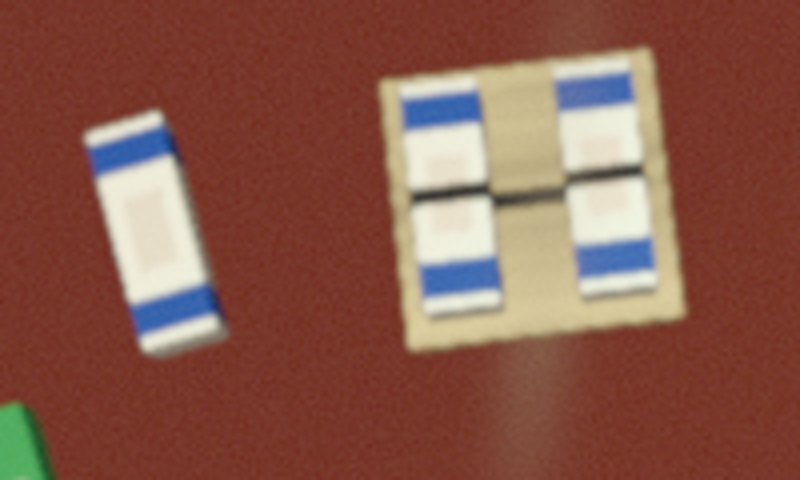

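View pics/cropB.png

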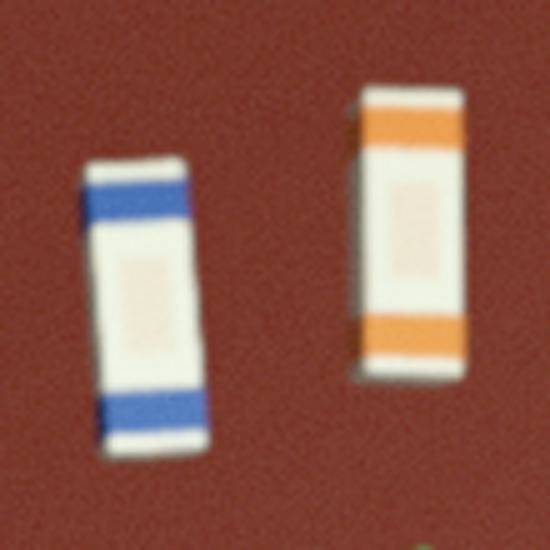

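The crops confirm it: (188,213) and (409,236) are loose white cartons with blue bands. The one at (462,222) has orange bands and stays put, and the four bands around (283,204) belong to the strapped layer.

```bash
python3 - <<'E'
from cell import arm
from h import *
m=arm.camera_model('top')
im=cv2.imread('pics/top0.png'); h=cv2.cvtColor(im,cv2.COLOR_BGR2HSV)
white=cv2.inRange(h,(0,0,150),(180,80,255)); w=cv2.bitwise_or(white,cv2.inRange(h,(100,110,100),(130,255,255)))
def box(x,y,ww,hh,z):
    mk=np.zeros_like(w); mk[y:y+hh,x:x+ww]=w[y:y+hh,x:x+ww]
    cs,_=cv2.findContours(cv2.morphologyEx(mk,cv2.MORPH_CLOSE,np.ones((3,3))),0,1); c=max(cs,key=cv2.contourArea)
    p=cast(m,c.reshape(-1,2),z)[:,:2].astype(np.float32)
    print('rect',cv2.minAreaRect(p*1000))
def pair(p,q,z):
    P=cast(m,[p,q],z); d=P[0]-P[1]; print('bands',P.mean(0)[:2],np.linalg.norm(d),'yaw',np.arctan2(d[1],d[0]))
print('A');pair((182.41,192.22),(193.16,231.85),.04);box(165,175,45,75,.04)
print('B');pair((406.6,215.1),(409.85,256.9),.04);box(390,200,40,75,.04)
print('L1');pair((298.4,177.5),(303.4,219.15),.06)
print('L2');pair((259.8,182.2),(264.75,223.9),.06)
o=np.array([(298.4,177.5),(303.4,219.15),(259.8,182.2),(264.75,223.9)]);C=cast(m,o,.06);print('layer centre',C.mean(0))
s=C[0]-C[2]+C[1]-C[3];print('y axis dir',np.arctan2(s[1],s[0]), np.linalg.norm(s/2))
print('orange');O=cast(m,[(462,222)],.04);print(O)
# scene bands
ms=arm.camera_model('scene');b=blue(cv2.imread('pics/scene0.png'));
n,l,st,c=cv2.connectedComponentsWithStats(b)
for i in range(1,n):
    if st[i,4]>60: print(c[i],st[i,4],cast(ms,[c[i]],.04)[0,:2])
E
```

```text
A
bands [0.52819985 0.33775523] 0.10995914948207823 yaw 0.3174346237195035
rect ((527.397216796875, 338.64874267578125), (155.51617431640625, 54.99809265136719), 18.156835556030273)
B
bands [ 0.47708229 -0.23476493] 0.10929529448704282 yaw 0.07430609330689633
rect ((477.8475646972656, -236.5316925048828), (154.7213134765625, 54.92555236816406), 4.150359153747559)
L1
bands [0.56573082 0.04360962] 0.11005229863972192 yaw 0.14253092582428398
L2
bands [0.55135542 0.14216159] 0.11010033822782561 yaw 0.15240877192371707
layer centre [0.55854312 0.09288561 0.06      ]
y axis dir -1.4259516530258758 0.09959489256944357
orange
[[ 0.51670962 -0.37576274  0.04      ]]
[208.5234192   11.70725995] 854 [-0.45269635 -1.33684384]
[70.49208283 53.31546894] 1642 [ 0.20790074 -1.39721602]
[233.1484375 189.6953125] 128 [ 0.42463864 -0.23841984]
[199.17361111 214.09027778] 144 [ 0.53443896 -0.23061513]
[298.61611374 257.07109005] 211 [0.49732879 0.02436061]
[344.67510549 276.84810127] 237 [0.48237718 0.12640594]
[267.2031746  296.20634921] 315 [0.61143804 0.04703646]
[315.97282609 319.5326087 ] 368 [0.59642197 0.14924041]
[606.41705069 390.38940092] 434 [0.41655635 0.60745036]
[437.10958904 327.45547945] 292 [0.47718855 0.32259289]
[423.87179487 379.44615385] 390 [0.58188174 0.35730204]
```

```bash
python3 -m handwheel '[{"dp":[19,35,0],"yaw":-0.08,"grip":80},{"dp":[19,35,0],"yaw":-0.08,"grip":80},{"dp":[19,35,0],"yaw":-0.08,"grip":80},{"dp":[19,35,0],"yaw":-0.08,"grip":80},{"dp":[19,35,0],"yaw":-0.07,"grip":80},{"dp":[19,35,0],"yaw":0,"grip":80},{"dp":[19,35,0],"yaw":0,"grip":80},{"dp":[19,35,0],"yaw":0,"grip":80},{"dp":[19,35,0],"yaw":0,"grip":80},{"dp":[17,30,0],"yaw":0,"grip":80}]' 25
cat > st.py <<'E'
from cell import arm
import numpy as np,sys
from scipy.spatial.transform import Rotation as R
s=arm.sense();M=R.from_rotvec(s['tool_rot']).as_matrix();jaw=np.arctan2(M[1,1],M[0,1])
print('t',round(s['time_s'],2),'p',np.round(s['ee_pos']*1000,1),'jaw',round(jaw,3),'tilt',np.round(M[:2,2],3),'F',np.round(s['wrist_force'],1),'gap',round(s['finger_gap']*1000,1))
if len(sys.argv)>3:
    x,y,j=map(float,sys.argv[1:4]);d=(j-jaw+np.pi/2)%np.pi-np.pi/2
    print('need',np.round([x-s['ee_pos'][0]*1000,y-s['ee_pos'][1]*1000],1),'yaw',round(d,3))
E
python3 st.py 477 -235 -1.497
```

```text
time_s: 0.93
ee_pos: [0.4757, -0.2244, 0.2065]
tool_rot: [-3.133, -0.058, 0.009]
wrist_force: [0.7, 0.9, -0.7]
finger_gap: 0.08
t 0.93 p [ 475.7 -224.4  206.5] jaw -1.534 tilt [-0.006  0.008] F [ 0.7  0.9 -0.7] gap 80.0
need [  1.3 -10.6] yaw 0.037
```

```bash
python3 -m handwheel '[{"dp":[1,-10,-20],"yaw":0.035,"grip":80},{"dp":[0,0,0],"yaw":0,"grip":80},{"dp":[0,0,0],"yaw":0,"grip":80}]' >/dev/null; python3 st.py 477 -235 -1.497
python3 - <<'E'
from cell import arm
from h import *
m=arm.camera_model('wrist');im=arm.grab_frame('wrist');cv2.imwrite('pics/w1.png',im)
n,l,st,c=cv2.connectedComponentsWithStats(blue(im))
for i in range(1,n):
    if st[i,4]>200: print(c[i],st[i],cast(m,[c[i]],.04)[0])
E
```

```text
t 1.18 p [ 479.9 -226.6  186.2] jaw -1.486 tilt [-0.005  0.01 ] F [-0.7 -0.7  0.4] gap 80.1
need [-2.9 -8.4] yaw -0.011
[14.43363844 20.1006865 ] [  0   0  33  40 874] [0.62324777 0.02598954 0.04      ]
[ 28.23315118 162.59016393] [   0  148   61   31 1647] [0.51297858 0.02499892 0.04      ]
[333.41504018 163.45005741] [ 303  149   62   29 1742] [ 0.53257622 -0.23224958  0.04      ]
[331.94625284 288.19379258] [ 304  277   57   24 1321] [ 0.4231391  -0.24115123  0.04      ]
```

View pics/w1.png

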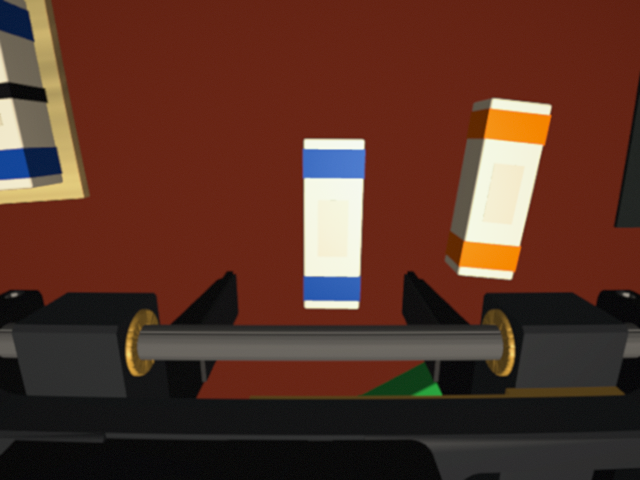

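The wrist view shows the blue-banded carton centred at about (333,224), with the orange one well to its right at (500,190). It puts the carton at (478,-237) mm, which agrees with the top view. Descending.

```bash
python3 -m handwheel '[{"dp":[-2,-9,-15],"yaw":-0.008,"grip":80},{"dp":[0,0,-25],"yaw":0,"grip":80},{"dp":[0,0,-25],"yaw":0,"grip":80},{"dp":[0,0,-25],"yaw":0,"grip":80},{"dp":[0,0,-15],"yaw":0,"grip":80},{"dp":[0,0,0],"yaw":0,"grip":80},{"dp":[0,0,0],"yaw":0,"grip":80}]' >/dev/null; python3 st.py 477.5 -235.8 -1.493
```

```text
t 1.82 p [ 475.8 -243.8   83.3] jaw -1.513 tilt [0.001 0.006] F [ 0.9 -0.8  0.9] gap 80.2
need [1.7 8. ] yaw 0.02
```

```bash
for i in 1 2 3; do python3 -m handwheel '[{"dp":[0,0,0],"yaw":0,"grip":80}]' >/dev/null; python3 st.py 477.5 -235.8 -1.493; done; python3 -m handwheel '[{"dp":[1,6,-10],"yaw":0.015,"grip":80}]' >/dev/null; python3 st.py 477.5 -235.8 -1.493;python3 -m handwheel '[{"dp":[0,0,0],"yaw":0,"grip":80}]' >/dev/null; python3 st.py 477.5 -235.8 -1.493
```

```text
t 1.9 p [ 475.6 -244.6   84. ] jaw -1.514 tilt [0.001 0.006] F [-0.9  0.  -0.4] gap 79.9
need [1.9 8.8] yaw 0.021
t 1.98 p [ 476.1 -245.5   85.4] jaw -1.516 tilt [0.002 0.005] F [-0.6 -0.4  0.6] gap 80.1
need [1.4 9.7] yaw 0.023
t 2.07 p [ 476.7 -246.3   87. ] jaw -1.516 tilt [0.004 0.004] F [-0.4  1.1 -0.2] gap 79.9
need [ 0.8 10.5] yaw 0.023
t 2.15 p [ 480.  -242.3   80.3] jaw -1.502 tilt [ 0.01 -0.  ] F [0.4 0.2 0.6] gap 80.1
need [-2.5  6.5] yaw 0.009
t 2.23 p [ 479.3 -241.1   79.1] jaw -1.501 tilt [0.009 0.001] F [ 0.1  0.5 -0. ] gap 80.2
need [-1.8  5.3] yaw 0.008
```

```bash
python3 -m handwheel '[{"dp":[-2,5,-20],"yaw":0.008,"grip":80},{"dp":[0,1,-15],"yaw":0,"grip":80},{"dp":[0,0,-10],"yaw":0,"grip":80}]' >/dev/null; python3 st.py 477.5 -235.8 -1.493
```

```text
t 2.48 p [ 481.  -236.2   37.4] jaw -1.491 tilt [ 0.018 -0.004] F [-0.4  0.4  1. ] gap 80.1
need [-3.5  0.4] yaw -0.002
```

```bash
python3 -m handwheel '[{"dp":[-3,0,-15],"yaw":0,"grip":80},{"dp":[0,0,-8],"yaw":0,"grip":80}]' >/dev/null; python3 st.py 477.5 -235.8 -1.493
```

```text
t 2.65 p [ 478.1 -235.6   13.1] jaw -1.489 tilt [ 0.018 -0.004] F [-1.1 -0.  -0.1] gap 79.8
need [-0.6 -0.2] yaw -0.004
```

```bash
python3 -m handwheel '[{"dp":[0,0,-2],"yaw":0,"grip":65},{"dp":[0,0,0],"yaw":0,"grip":40},{"dp":[0,0,0],"yaw":0,"grip":40},{"dp":[0,0,0],"yaw":0,"grip":40},{"dp":[0,0,0],"yaw":0,"grip":40},{"dp":[0,0,0],"yaw":0,"grip":40}]' 30 >/dev/null; python3 st.py 477.5 -235.8 -1.493
```

```text
t 3.15 p [ 478.8 -235.5   11.2] jaw -1.489 tilt [ 0.017 -0.004] F [-0.   0.6 -2.6] gap 49.8
need [-1.3 -0.3] yaw -0.004
```

Gripped: the gap stops at 49.8 mm. Lifting a little at a time.

```bash
python3 -m handwheel '[{"dp":[0,0,8],"yaw":0,"grip":40},{"dp":[0,0,20],"yaw":0,"grip":40},{"dp":[0,0,30],"yaw":0,"grip":40},{"dp":[0,0,30],"yaw":0,"grip":40},{"dp":[0,0,30],"yaw":0,"grip":40},{"dp":[0,0,20],"yaw":0,"grip":40},{"dp":[0,0,0],"yaw":0,"grip":40}]' >/dev/null; python3 st.py 609 101 0.146
```

```text
t 3.73 p [ 473.5 -232.3  153.7] jaw -1.489 tilt [0.009 0.001] F [ 1.3 -0.7 -3. ] gap 49.8
need [135.5 333.3] yaw -1.506
```

```bash
python3 -m handwheel '[{"dp":[10,24,0],"yaw":0.11,"grip":40},{"dp":[10,24,0],"yaw":0.11,"grip":40},{"dp":[10,24,0],"yaw":0.11,"grip":40},{"dp":[10,24,0],"yaw":0.11,"grip":40},{"dp":[10,24,0],"yaw":0.11,"grip":40},{"dp":[10,24,0],"yaw":0.11,"grip":40},{"dp":[10,24,0],"yaw":0.11,"grip":40},{"dp":[10,24,0],"yaw":0.11,"grip":40},{"dp":[10,24,0],"yaw":0.11,"grip":40},{"dp":[10,24,0],"yaw":0.11,"grip":40},{"dp":[10,24,0],"yaw":0.11,"grip":40}]' >/dev/null; python3 st.py 608 100 0.146
```

```text
t 4.65 p [578.5  40.2 142.5] jaw -0.231 tilt [-0.009  0.007] F [ 0.8  0.  -2.5] gap 49.9
need [29.5 59.8] yaw 0.377
```

```bash
python3 -m handwheel '[{"dp":[8,16,2],"yaw":0.1,"grip":40},{"dp":[8,15,2],"yaw":0.09,"grip":40},{"dp":[6,12,0],"yaw":0.08,"grip":40},{"dp":[3,6,0],"yaw":0.05,"grip":40},{"dp":[0,0,0],"yaw":0,"grip":40}]' >/dev/null; python3 st.py 608 100 0.146
```

```text
t 5.07 p [600.6  97.3 137.1] jaw 0.116 tilt [-0.023  0.004] F [-0.8 -0.3 -2.2] gap 49.8
need [7.4 2.7] yaw 0.03
```

```bash
python3 -m handwheel '[{"dp":[5,2,0],"yaw":0.025,"grip":40},{"dp":[2,0,0],"yaw":0.0,"grip":40},{"dp":[0,0,0],"yaw":0,"grip":40}]' >/dev/null; python3 st.py 608 100 0.146
python3 - <<'E'
from cell import arm
from h import *
for n in ['top','scene']: cv2.imwrite(f'pics/{n}1.png',arm.grab_frame(n))
a=cv2.resize(cv2.imread('pics/top1.png')[130:280,190:350],None,fx=3,fy=3,interpolation=2)
b=cv2.imread('pics/scene1.png')[160:400,190:510]
cv2.imwrite('pics/m1.png',np.hstack([a[:,:400],cv2.resize(b,(400,300))]) if 0 else b.repeat(2,0).repeat(2,1))
E
```

```text
t 5.32 p [605.9  98.9 133.5] jaw 0.14 tilt [-0.029  0.002] F [-0.2  0.7 -3. ] gap 49.7
need [2.1 1.1] yaw 0.006
```

View pics/m1.png

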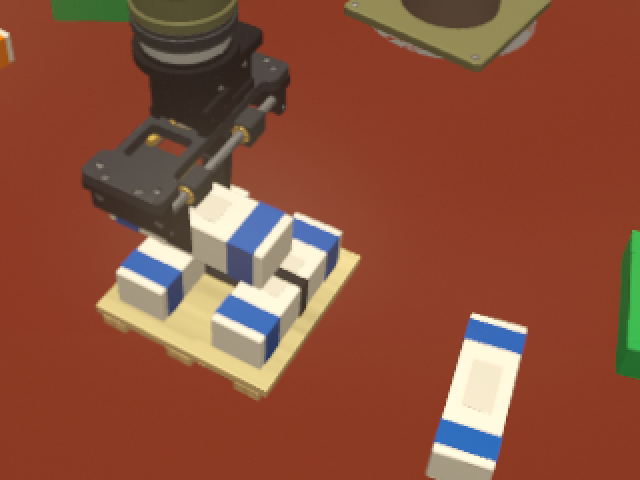

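The scene view shows the carton held crosswise above the layer, with its near band at about (255,245) in the crop and the jaws clear of everything. Going down.

```bash
python3 -m handwheel '[{"dp":[1,1,-15],"yaw":0.005,"grip":40},{"dp":[0,0,-15],"yaw":0.0,"grip":40},{"dp":[0,0,-10],"yaw":0,"grip":40},{"dp":[0,0,-5],"yaw":0,"grip":40}]' >/dev/null; python3 st.py 608 100 0.146
```

```text
t 5.75 p [608.1  98.3  87.6] jaw 0.142 tilt [-0.023  0.002] F [-0.3  0.3 -2.7] gap 49.9
need [-0.1  1.7] yaw 0.004
```

```bash
python3 -m handwheel '[{"dp":[0,1,-6],"yaw":0.004,"grip":40},{"dp":[0,0,-3],"yaw":0.0,"grip":40},{"dp":[0,0,-2],"yaw":0,"grip":40}]' >/dev/null; python3 st.py 608 100 0.146
```

```text
t 6.0 p [606.7  98.8  73.1] jaw 0.146 tilt [-0.027  0.002] F [ 0.1  0.1 -2.7] gap 49.9
need [1.3 1.2] yaw -0.0
```

```bash
python3 -m handwheel '[{"dp":[1,1,-1],"yaw":0,"grip":40}]' >/dev/null; python3 st.py 608 100 0.146;  python3 -m handwheel '[{"dp":[0,0,-1],"yaw":0,"grip":40}]' >/dev/null; python3 st.py 608 100 0.146
```

```text
t 6.08 p [607.3  99.6  71.9] jaw 0.146 tilt [-0.028  0.001] F [-3.5 -2.5  3.2] gap 49.7
need [0.7 0.4] yaw -0.0
t 6.17 p [607.8  99.7  71.9] jaw 0.147 tilt [-0.027  0.002] F [-2.6 -0.7  3.3] gap 49.8
need [0.2 0.3] yaw -0.001
```

Contact at TCP z = 71.9 mm, as expected. Releasing gently, with a partial opening.

```bash
python3 -m handwheel '[{"dp":[0,0,-1],"yaw":0,"grip":52},{"dp":[0,0,0],"yaw":0,"grip":56},{"dp":[0,0,0],"yaw":0,"grip":62},{"dp":[0,0,0],"yaw":0,"grip":70},{"dp":[0,0,0],"yaw":0,"grip":72}]' >/dev/null; python3 st.py 608 100 0.146
```

```text
t 6.58 p [611.2 100.3  74.9] jaw 0.146 tilt [-0.019  0.002] F [ 0.4  0.2 -0.6] gap 68.9
need [-3.2 -0.3] yaw -0.0
```

```bash
python3 -m handwheel '[{"dp":[-3,0,12],"yaw":0,"grip":74},{"dp":[-1,0,20],"yaw":0,"grip":80},{"dp":[0,0,30],"yaw":0,"grip":80},{"dp":[0,0,30],"yaw":0,"grip":80},{"dp":[0,0,30],"yaw":0,"grip":80},{"dp":[0,0,20],"yaw":0,"grip":80}]' >/dev/null; python3 st.py 528 338 -1.253
```

```text
t 7.08 p [601.4 100.1 219.8] jaw 0.146 tilt [-0.03   0.002] F [1.  0.1 1. ] gap 79.9
need [-73.4 237.9] yaw -1.399
```

```bash
python3 -m handwheel '[{"dp":[-6,20,0],"yaw":-0.12,"grip":80},{"dp":[-6,20,0],"yaw":-0.12,"grip":80},{"dp":[-6,20,0],"yaw":-0.12,"grip":80},{"dp":[-6,20,0],"yaw":-0.12,"grip":80},{"dp":[-6,20,0],"yaw":-0.12,"grip":80},{"dp":[-6,20,0],"yaw":-0.12,"grip":80},{"dp":[-6,20,0],"yaw":-0.12,"grip":80},{"dp":[-6,20,0],"yaw":-0.12,"grip":80},{"dp":[-6,20,0],"yaw":-0.12,"grip":80},{"dp":[-6,20,0],"yaw":-0.12,"grip":80},{"dp":[0,5,0],"yaw":-0.08,"grip":80},{"dp":[0,0,0],"yaw":0,"grip":80}]' >/dev/null; python3 st.py 528 338 -1.253
python3 - <<'E'
from cell import arm
from h import *
m=arm.camera_model('wrist');im=arm.grab_frame('wrist');cv2.imwrite('pics/w2.png',im)
n,l,st,c=cv2.connectedComponentsWithStats(blue(im))
for i in range(1,n):
    if st[i,4]>200: print(c[i],st[i],cast(m,[c[i]],.04)[0])
m=arm.camera_model('top');im=arm.grab_frame('top');cv2.imwrite('pics/top2.png',im)
cv2.imwrite('pics/top2c.png',cv2.resize(im[140:270,150:350],None,fx=4,fy=4,interpolation=2))
n,l,st,c=cv2.connectedComponentsWithStats(blue(im))
for i in range(1,n):
    if st[i,4]>40: print(c[i],st[i],cast(m,[c[i]],.1)[0])
E
```

```text
t 8.08 p [542.  314.3 248.4] jaw -1.186 tilt [0.019 0.013] F [-0.7 -0.1  0. ] gap 80.1
need [-14.   23.7] yaw -0.067
[295.41827326 166.03772003] [ 270  153   53   27 1193] [0.58011246 0.35655786 0.04      ]
[470.7232376  214.74673629] [460 202  22  27 383] [0.60194038 0.17299355 0.04      ]
[515.00713267 236.95149786] [ 494  207   43   60 1402] [0.59867107 0.11908288 0.04      ]
[ 44.50821918 247.05342466] [  0 214  58  88 730] [0.40238033 0.57442347 0.04      ]
[625.23419412 266.35618878] [ 605  236   35   55 1123] [ 0.615741   -0.00931922  0.04      ]
[289.74047374 271.77548919] [266 260  49  24 971] [0.47552503 0.32251629 0.04      ]
[300.74100719 176.38129496] [297 166   9  21 139] [0.61252626 0.04402894 0.1       ]
[257.05298013 181.84768212] [253 171   9  22 151] [0.59627042 0.1530297  0.1       ]
[303.43220339 219.11016949] [295 215  18   9 118] [0.50376222 0.03454657 0.1       ]
[264.68032787 223.86065574] [256 220  19   9 122] [0.48984121 0.13003886 0.1       ]
```

View pics/top2c.png

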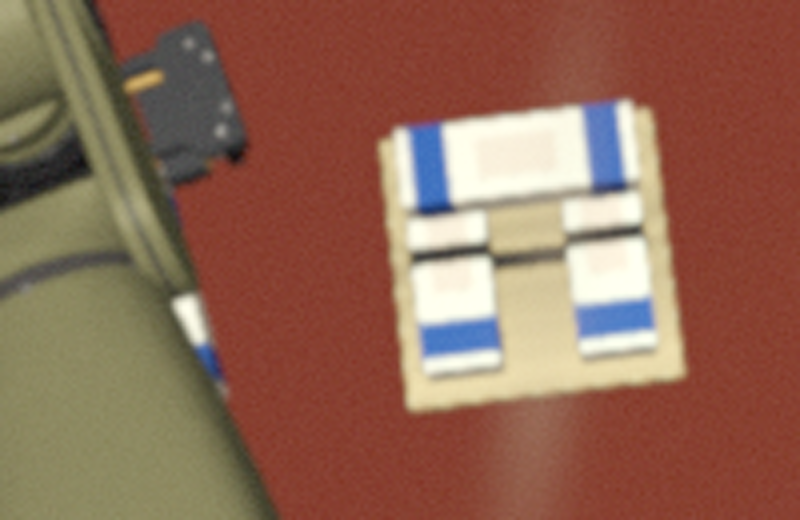

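View pics/w2.png

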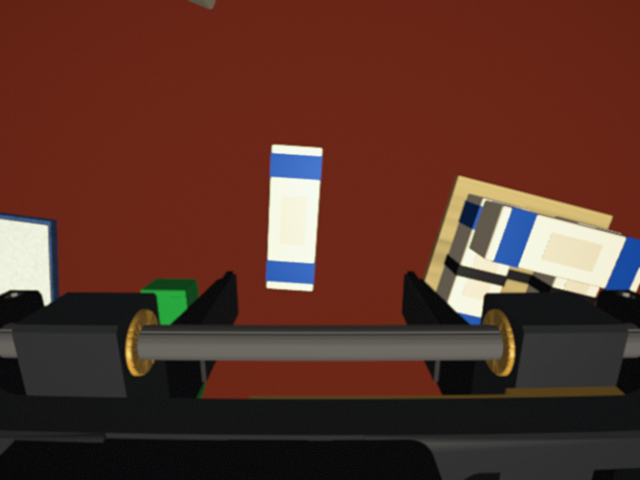

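The first carton lies crosswise over the far end: crop bands are at (430,167) and (603,143), which puts it at carrier x ≈ +46 mm with the right yaw. In the wrist view the second loose blue-banded carton is at (295,218), that is (528,339) mm. The green look-alike is at (170,300), clear of the fingers.

```bash
python3 -m handwheel '[{"dp":[-12,20,-20],"yaw":-0.06,"grip":80},{"dp":[-2,3,-25],"yaw":0,"grip":80},{"dp":[0,0,-25],"yaw":0,"grip":80},{"dp":[0,0,-25],"yaw":0,"grip":80},{"dp":[0,0,-20],"yaw":0,"grip":80},{"dp":[0,0,-10],"yaw":0,"grip":80}]' >/dev/null; python3 st.py 528 338.5 -1.254
```

```text
t 8.68 p [532.5 333.5 128. ] jaw -1.24 tilt [0.033 0.017] F [-0.6  0.2 -0.4] gap 79.9
need [-4.5  5. ] yaw -0.014
```

```bash
python3 -m handwheel '[{"dp":[-4,5,-20],"yaw":-0.012,"grip":80},{"dp":[-1,1,-20],"yaw":0,"grip":80},{"dp":[0,0,-20],"yaw":0,"grip":80},{"dp":[0,0,-8],"yaw":0,"grip":80}]' >/dev/null; python3 st.py 528 338.5 -1.254
```

```text
t 9.02 p [529.5 336.7  59.2] jaw -1.252 tilt [0.036 0.017] F [-0.1 -0.2 -0.4] gap 79.9
need [-1.5  1.8] yaw -0.002
```

```bash
python3 -m handwheel '[{"dp":[-1,2,-18],"yaw":0,"grip":80},{"dp":[-1,1,-15],"yaw":0,"grip":80},{"dp":[0,0,-7],"yaw":0,"grip":80}]' >/dev/null; python3 st.py 528 338.5 -1.254
```

```text
t 9.27 p [529.9 338.7  20.2] jaw -1.251 tilt [0.039 0.018] F [ 0.1 -0.  -0.6] gap 80.1
need [-1.9 -0.2] yaw -0.003
```

```bash
python3 -m handwheel '[{"dp":[-2,0,-8],"yaw":0,"grip":75},{"dp":[0,0,-1],"yaw":0,"grip":60}]' >/dev/null; python3 st.py 528 338.5 -1.254;  python3 -m handwheel '[{"dp":[0,0,0],"yaw":0,"grip":40},{"dp":[0,0,0],"yaw":0,"grip":40},{"dp":[0,0,0],"yaw":0,"grip":40},{"dp":[0,0,0],"yaw":0,"grip":40}]' 30 >/dev/null; python3 st.py 528 338.5 -1.254
```

```text
t 9.43 p [528.3 337.8  10.7] jaw -1.251 tilt [0.039 0.018] F [0.1 0.4 0.3] gap 72.9
need [-0.3  0.7] yaw -0.003
t 9.77 p [530.4 338.5  13.9] jaw -1.251 tilt [0.043 0.02 ] F [ 0.1  0.6 -2.2] gap 50.0
need [-2.4  0. ] yaw -0.003
```

```bash
python3 -m handwheel '[{"dp":[0,0,8],"yaw":0,"grip":40},{"dp":[0,0,20],"yaw":0,"grip":40},{"dp":[0,0,30],"yaw":0,"grip":40},{"dp":[0,0,30],"yaw":0,"grip":40},{"dp":[0,0,30],"yaw":0,"grip":40},{"dp":[0,0,20],"yaw":0,"grip":40},{"dp":[0,0,10],"yaw":0,"grip":40}]' >/dev/null; python3 st.py 509 85.6 0.146
```

```text
t 10.35 p [525.1 335.7 166. ] jaw -1.251 tilt [0.034 0.015] F [ 0.2  0.1 -1.4] gap 50.0
need [ -16.1 -250.1] yaw 1.397
```

```bash
python3 -m handwheel '[{"dp":[-2,-20,0],"yaw":0.11,"grip":40},{"dp":[-2,-20,0],"yaw":0.11,"grip":40},{"dp":[-2,-20,0],"yaw":0.11,"grip":40},{"dp":[-2,-20,0],"yaw":0.11,"grip":40},{"dp":[-2,-20,0],"yaw":0.11,"grip":40},{"dp":[-1,-20,0],"yaw":0.11,"grip":40},{"dp":[-1,-20,0],"yaw":0.11,"grip":40},{"dp":[-1,-20,0],"yaw":0.11,"grip":40},{"dp":[-1,-20,0],"yaw":0.11,"grip":40},{"dp":[0,-15,0],"yaw":0.08,"grip":40}]' >/dev/null; python3 st.py 509.5 85.6 0.146
```

```text
t 11.18 p [508.8 136.5 171.5] jaw -0.12 tilt [-0.001  0.046] F [ 0.8 -0.3 -3. ] gap 50.0
need [  0.7 -50.9] yaw 0.266
```

```bash
python3 -m handwheel '[{"dp":[0,-14,0],"yaw":0.08,"grip":40},{"dp":[0,-13,0],"yaw":0.07,"grip":40},{"dp":[0,-10,-5],"yaw":0.05,"grip":40},{"dp":[0,-5,-5],"yaw":0.02,"grip":40}]' >/dev/null; python3 st.py 509.5 85.6 0.146
```

```text
t 11.52 p [507.7  89.8 161.2] jaw 0.111 tilt [-0.011  0.043] F [ 0.   0.8 -2.1] gap 49.8
need [ 1.8 -4.2] yaw 0.035
```

```bash
python3 -m handwheel '[{"dp":[1,-3,-15],"yaw":0.03,"grip":40},{"dp":[0,0,-20],"yaw":0.0,"grip":40},{"dp":[0,0,-15],"yaw":0,"grip":40},{"dp":[0,0,-8],"yaw":0,"grip":40}]' >/dev/null; python3 st.py 509.5 85.6 0.146
```

```text
t 11.85 p [509.   84.6 102.6] jaw 0.141 tilt [-0.009  0.042] F [ 0.1 -0.6 -2.2] gap 50.1
need [0.5 1. ] yaw 0.005
```

```bash
python3 -m handwheel '[{"dp":[0,1,-8],"yaw":0.004,"grip":40},{"dp":[0,0,-6],"yaw":0.0,"grip":40},{"dp":[0,0,-4],"yaw":0,"grip":40}]' >/dev/null; python3 st.py 509.5 85.6 0.146
python3 - <<'E'
from cell import arm
from h import *
b=arm.grab_frame('scene')[180:380,200:440]
cv2.imwrite('pics/s3.png',cv2.resize(b,None,fx=3,fy=3,interpolation=2))
E
```

```text
t 12.1 p [507.7  85.6  81.9] jaw 0.145 tilt [-0.012  0.042] F [-0.2  0.6 -0.6] gap 49.7
need [ 1.8 -0. ] yaw 0.001
```

View pics/s3.png

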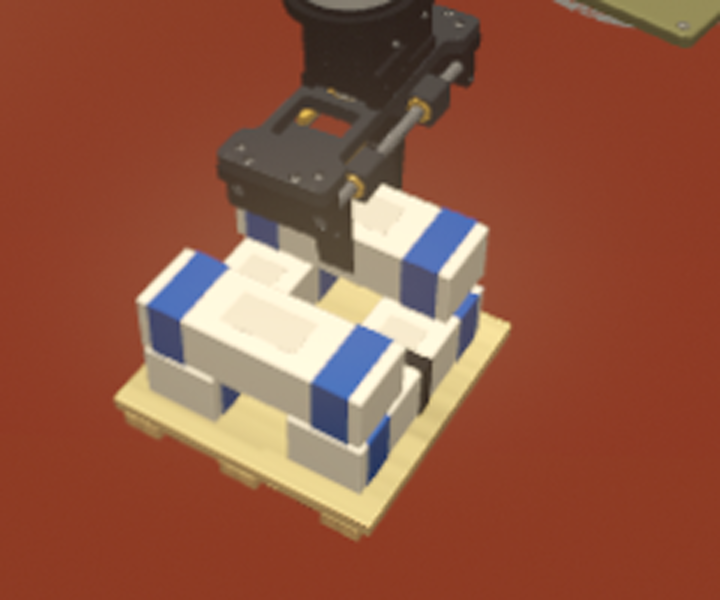

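The first carton sits flat across the near (far-from-base) end. The second is held level just above the other end, with its band at about (440,255). Lowering in 1–3 mm steps until contact.

```bash
python3 -m handwheel '[{"dp":[2,0,-3],"yaw":0,"grip":40},{"dp":[0,0,-2],"yaw":0,"grip":40}]' >/dev/null; python3 st.py 509.5 85.6 0.146;  python3 -m handwheel '[{"dp":[0,0,-1],"yaw":0,"grip":40}]' >/dev/null; python3 st.py 509.5 85.6 0.146
```

```text
t 12.32 p [510.1  85.9  76.8] jaw 0.146 tilt [-0.011  0.042] F [-0.4 -0.9 -1.4] gap 50.0
need [-0.6 -0.3] yaw 0.0
t 12.4 p [510.5  86.   76.1] jaw 0.146 tilt [-0.011  0.042] F [-0.2  0.1 -2.1] gap 49.4
need [-1.  -0.4] yaw 0.0
```

```bash
for i in 1 2 3; do python3 -m handwheel '[{"dp":[0,0,-1],"yaw":0,"grip":40}]' >/dev/null; python3 st.py 509.5 85.6 0.146;done
```

```text
t 12.48 p [510.9  86.   75.4] jaw 0.146 tilt [-0.01   0.042] F [-0.6 -0.  -1.7] gap 49.5
need [-1.4 -0.4] yaw 0.0
t 12.57 p [511.3  86.1  74.8] jaw 0.146 tilt [-0.009  0.042] F [-0.3 -0.5 -2.4] gap 49.6
need [-1.8 -0.5] yaw 0.0
t 12.65 p [511.6  86.1  74.1] jaw 0.146 tilt [-0.008  0.042] F [ 0.4 -0.2 -2.1] gap 49.9
need [-2.1 -0.5] yaw 0.0
```

```bash
python3 -m handwheel '[{"dp":[-2,0,-2],"yaw":0,"grip":40}]' >/dev/null; python3 st.py 509.5 85.6 0.146; python3 -m handwheel '[{"dp":[-1,0,-1],"yaw":0,"grip":40}]' >/dev/null; python3 st.py 509.5 85.6 0.146
```

```text
t 12.73 p [511.2  86.1  73.4] jaw 0.146 tilt [-0.005  0.042] F [ 1.9 -1.4  7.8] gap 50.0
need [-1.7 -0.5] yaw 0.0
t 12.82 p [511.2  86.1  73.5] jaw 0.145 tilt [-0.002  0.043] F [-0.1 -0.8  1.5] gap 49.6
need [-1.7 -0.5] yaw 0.001
```

Contact at 73.4 mm. Releasing.

```bash
python3 -m handwheel '[{"dp":[-1,0,-1],"yaw":0,"grip":52},{"dp":[0,0,0],"yaw":0,"grip":56},{"dp":[-1,0,0],"yaw":0,"grip":62},{"dp":[-1,0,0],"yaw":0,"grip":70},{"dp":[-1,0,0],"yaw":0,"grip":70}]' >/dev/null; python3 st.py 509.5 85.6 0.146
```

```text
t 13.23 p [507.1  86.1  73.2] jaw 0.145 tilt [-0.001  0.043] F [ 1.4 -1.  -0.1] gap 68.0
need [ 2.4 -0.5] yaw 0.001
```

```bash
python3 -m handwheel '[{"dp":[2,0,12],"yaw":0,"grip":70},{"dp":[0,0,20],"yaw":0,"grip":72},{"dp":[0,0,30],"yaw":0,"grip":72},{"dp":[0,0,30],"yaw":0,"grip":72},{"dp":[0,0,30],"yaw":0,"grip":72},{"dp":[-20,-20,10],"yaw":0,"grip":72},{"dp":[-20,-30,0],"yaw":0,"grip":72},{"dp":[-20,-30,0],"yaw":0,"grip":72},{"dp":[-20,-30,0],"yaw":0,"grip":72},{"dp":[0,-35,0],"yaw":0,"grip":72},{"dp":[0,-35,0],"yaw":0,"grip":72},{"dp":[0,-35,0],"yaw":0,"grip":72}]' >/dev/null; python3 st.py
python3 - <<'E'
from cell import arm
from h import *
im=arm.grab_frame('top'); m=arm.camera_model('top'); sc=arm.grab_frame('scene')
cv2.imwrite('pics/top4.png',cv2.resize(im[140:270,200:360],None,fx=4,fy=4,interpolation=2)); cv2.imwrite('pics/s4.png',cv2.resize(sc[200:380,60:440],None,fx=2,fy=2,interpolation=2))
n,l,st,c=cv2.connectedComponentsWithStats(blue(im)); x=np.array([np.cos(.146),np.sin(.146)]);y=np.array([-x[1],x[0]])
for i in range(1,n):
    if st[i,4]>40:
        P=cast(m,[c[i]],.1)[0]; d=P[:2]-[.5585,.0929]; print(c[i],st[i],P[:2],'car',d@x,d@y)
print('orange',(lambda k:cast(m,[cv2.moments(k)and(cv2.moments(k)['m10']/cv2.moments(k)['m00'],cv2.moments(k)['m01']/cv2.moments(k)['m00'])],.04))(cv2.inRange(cv2.cvtColor(im,cv2.COLOR_BGR2HSV),(8,140,150),(20,255,255))[180:270,440:490]))
E
```

```text
t 14.23 p [ 423.8 -131.2  223.2] jaw 0.159 tilt [0.009 0.039] F [ 1.4  0.5 -0.6] gap 71.9
[300.74468085 176.41843972] [297 166   9  21 141] [0.61243048 0.04401722] car 0.0462451481235348 -0.05620862039652809
[257.05882353 181.70588235] [253 171   9  22 153] [0.596636  0.1530294] car 0.046478003887014833 0.05394158081639762
[305.44966443 214.66442953] [301 205  10  21 149] [0.51506598 0.02983113] car -0.05214729885462485 -0.05607901050020128
[261.34246575 219.93835616] [257 210  10  21 146] [0.49952978 0.13866185] car -0.051685315262017924 0.05385408629083229
orange [[1.01611188 0.85127668 0.04      ]]
```

View pics/top4.png

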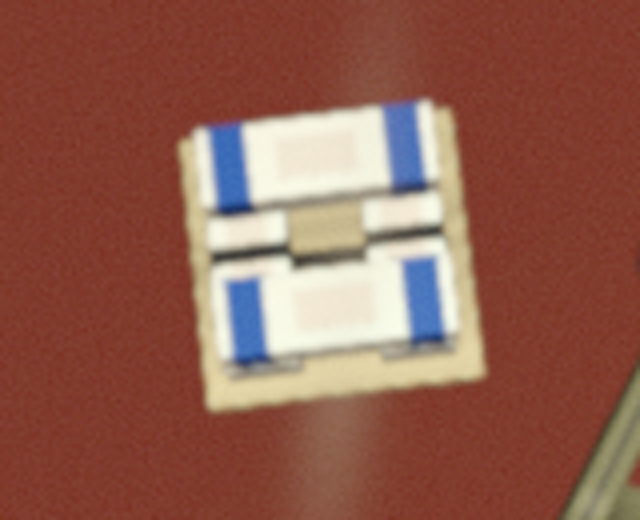

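View pics/s4.png

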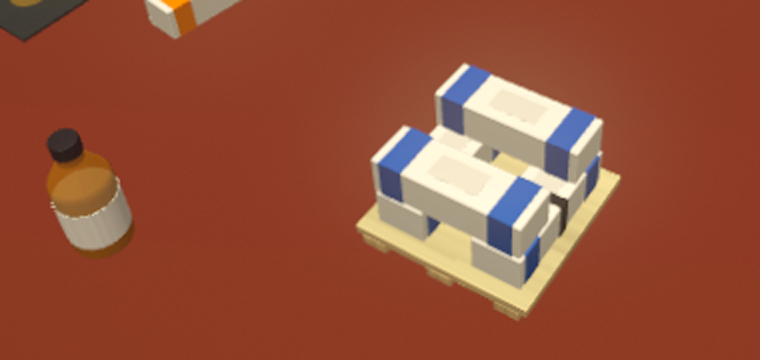

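Both cartons look flat and crosswise, at carrier x ≈ +46 and −52 mm and y ≈ −1 mm. The orange figure printed there is meaningless because I forgot the crop offset, so I'll redo that check and then hand in.

```bash
python3 - <<'E'
from cell import arm
from h import *
def o(im):
    k=cv2.inRange(cv2.cvtColor(im,cv2.COLOR_BGR2HSV),(5,120,120),(22,255,255)); k[:,:130]=0;k[:165]=0;k[220:]=0;k[:,200:]=0
    M=cv2.moments(k,True); return M['m10']/M['m00'],M['m01']/M['m00'],M['m00']
print(o(cv2.imread('pics/scene0.png')),o(arm.grab_frame('scene')))
print(arm.finish_job())
E
```

```text
(164.51847187237615, 190.2758186397985, 2382.0) (166.3609583660644, 191.75058915946582, 2546.0)
the job is handed in; nothing more can be done
None
```

I laid the two blue-banded cartons crosswise on the first layer, one across each end, and handed the job in at about 14 s of the 61 s limit. Each was set down to a light contact (under 10 N at the wrist) before the fingers opened.

- **Placement:** the final top view puts the carton centres at carrier x ≈ +46 mm and −52 mm, and y ≈ −1 mm. Both are crosswise to within about 0.01 rad. The scene view shows both lying flat, with the strap clear and a gap of about 48 mm between them (50 mm was called for). I did not measure their height in the images; TCP height at touchdown matched undersides at about 60 mm.
- **Robot:** the gripper was clear of everything when I handed in.
- **Orange-banded carton:** I never touched it. My first check of its position failed because I left out a crop offset. The repeat check in the scene view shifted about 2 px, but the colour mask was loose and probably took in other pixels, so it only rules out a large movement.
- **Tool tilt:** the tool drifted to about 0.04 rad of tilt during the moves. The second carton was still set down level, because the tilt was the same at grip and at release.

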